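# Sweep the stray bottle caps into the catch pan

### The job

Clear the bench: push the three blue bottle caps along the bench top with the fingertips, through the open side of the red catch pan, until each lies flat and wholly inside it. Only slide them, never pick a cap up, and leave the beaker, the amber bottle and the handheld meter where they stand.

Things in the scene. Friction and masses are not known exactly. Their poses are not given: they have to be found in the camera images.
- pan: Red three-sided catch pan, fixed to the bench, 130 mm (its x) by 190 mm (its y) outside; walls 30 mm high, 6 mm thick at the back (+x) and both sides; the -x side is open, with no sill, and the grey floor is level with the bench. Origin: centre of its outline at bench height. Inside: x from -65 mm (mouth) to +59 mm, y from -89 to +89 mm.
- pan_mouth (a point): Middle of the pan's open side, at bench height (65 mm from the pan's origin along its -x); same axes as the pan. The open side looks to the robot's left (world +y), up to about 23 degrees either way.
- cap1_center (a point): Blue plastic screw cap of a reagent bottle, a solid round disc 40 mm in diameter and 20 mm high, about 18 g, loose, lying flat on the bench; this point is its centre, 10 mm above its underside. Slides easily when pushed and stops when the push stops. z axis up.
- cap2_center (a point): Blue plastic screw cap of a reagent bottle, a solid round disc 40 mm in diameter and 20 mm high, about 18 g, loose, lying flat on the bench; this point is its centre, 10 mm above its underside. Slides easily when pushed and stops when the push stops. z axis up.
- cap3_center (a point): Blue plastic screw cap of a reagent bottle, a solid round disc 40 mm in diameter and 20 mm high, about 18 g, loose, lying flat on the bench; this point is its centre, 10 mm above its underside. Slides easily when pushed and stops when the push stops. z axis up.
- cap1: The same cap as cap1_center; origin at the centre of its underside, z axis up.
- cap2: The same cap as cap2_center; origin at the centre of its underside, z axis up.
- cap3: The same cap as cap3_center; origin at the centre of its underside, z axis up.
- beaker: Small glass beaker, 60 mm in diameter at the rim and 72 mm high, loose, to be left alone. Origin at the centre of its underside, z up.
- bottle: Amber glass bottle with white cap and paper label, 52 mm in diameter, 85 mm high, loose, to be left alone. Origin at the centre of its underside, z up.
- meter: Black handheld thermometer with a screen and keys, 70 x 140 x 26 mm (x, y, z), lying flat, loose, to be left alone. Origin at the centre of its underside.

How it is judged:
By the outcome, as a careful person would: the job done as asked, in the order asked, and still so for the second after the job is handed in, with the robot touching nothing.
It also fails if it takes over 72 s, if anything falls off the work surface, if the arm or the gripper's body presses on something with over 40 N, if the wrist force passes 120 N, or if a joint passes its speed limit or range.

### The arm

A 6-joint arm with a two-finger parallel gripper is mounted at the origin on the work surface. World frame = base frame: x ahead of the robot, y to its left, z up, the work surface at z = 0. Lengths are in m, angles in rad, forces in N, time in s.
With the tool pointing down it reaches from about 0.35 to 0.925 m from the base axis. Payload 6.4 kg.
Tool frame: the origin (TCP) lies at the very end of the fingers, on their centre line; the grasp point (between the pads) lies 19 mm behind it; z points along the fingers, x is the direction in which the jaws open and shut, and the axes are right-handed (so a half turn about z gives the same grasp; the last joint's range is limited). The gripper opens to 85 mm and grips with 20 to 120 N. Pads are 22 mm wide; open, the fingers measure 114 mm over their backs; the gripper's body (76 mm by 85 mm) begins 54 mm behind the grasp point. The pads swing forward as they close: fully open they stand 13 mm farther back than shut.
Start: joints at [-1.453, 0.245, 1.558, -0, 1.339, -0.174], TCP at [0.187, -0.623, 0.231] pointing down, gripper open.
Joint ranges: [-3.13, 3.13], [-1.02, 2.26], [0.13, 2.54], [-0.95, 4.09], [0.21, 2.88], [-2.74, 2.74]. Speed limits (rad/s): [2.57, 2.57, 3.14, 3.14, 3.14, 3.14].

### API

Orientations are given as [roll, pitch, yaw] about the fixed x, y, z axes, in that order (R = Rz(yaw) Ry(pitch) Rx(roll)).
In Python, from station import manip, viewer gives the robot as it stands. Calls block until the motion is done:
- manip.goto(position, orientation): joint-space move of the TCP to a pose.
- manip.move_straight(position, orientation=None, vel=0.15): straight line of the TCP; orientation=None keeps the orientation; vel is the mean speed in m/s.
- manip.move_j(angles): joint-space move.
- manip.command_gripper(opening): finger opening in m; the grip force is fixed at half the most; returns when the fingers have stopped.
- manip.pause(seconds).
- manip.solve_ik(position, orientation): joint angles nearest the present ones, or None.
- manip.observe(): the state.
- viewer.grab_frame(name): name is "scene" or "side" or "wrist"; returns a dict with "frame" (400x640x3 uint8, red, green, blue), "camera_matrix" (3x3 intrinsics, pixels), "rvec" (rotation vector, rad) and "tvec" (3), from world to camera coordinates, as OpenCV has them. Camera axes: x right, y down, z forward; pixel columns grow to the right and rows downward; lengths in m; the calibration is good to about 2 mm. A picture is of the moment at which its call begins. There is no depth.
A pose or a line that the arm cannot do raises manip.MotionError and nothing moves.
- manip.hand_in(): hands the job in, once; it reports no verdict.
Trained networks look in the newest picture that a camera, given by its name, has taken for a name from the list of things; names that differ only in an ending like _2 or _b are one class to them, and where a whole thing is asked for, a point or a joint stands for the part that bears it (a point fixed in the world has none). Each returns a list of dicts, best first, with "confidence" (0 to 1); they miss things now and then, are a little off and sometimes report something else, mostly with a low value. They report only what shows in the picture. A call takes as long as a camera call.
- viewer.trace(thing, camera): "mask" (400x640 bool, what is visible of it) and "bbox" ([left, top, width, height] in pixels, round what is visible of it).
The state is a dict: "clock": time; "joints": joint angles; "joint_vel": joint speeds; "effort": joint torques, N m; "tcp_pos": TCP position; "ee_rot": TCP orientation; "ft_force": force on the tool from outside, world axes, zero at the start; "ft_torque": the same for the moment, N m; "opening": finger opening in m.
Only numpy, scipy, OpenCV 4.12 (cv2) and the standard library are available. Lean on these libraries where they do the work, as an engineer would, in place of code of your own. Each camera call takes 0.05 s, during which the arm holds its last target. There are 200 camera calls.

## Working session

There is one attempt and no reset: what is moved stays moved. The work goes in short steps, each a Python script; the robot and the scene stay as the last script left them, time stands still between calls to the robot, and variables do not carry over. Pictures are saved under pics/ and viewed, about 8 in all and at most 12, crops included, and the job is handed in when it is done.

```bash
mkdir -p pics; ls; cat > h.py <<'E'
import numpy as np, cv2
from station import manip, viewer
def cam(f):
    R=cv2.Rodrigues(np.array(f["rvec"],float))[0]; return np.array(f["camera_matrix"],float),R,np.array(f["tvec"],float).ravel()
def ray(f,uv,z):
    K,R,t=cam(f); d=R.T@np.linalg.inv(K)@np.array([uv[0],uv[1],1.]); c=-R.T@t
    return c+d*(z-c[2])/d[2]
def proj(f,P):
    K,R,t=cam(f); return cv2.projectPoints(np.array(P,float).reshape(-1,3),np.array(f["rvec"],float),t,K,None)[0].reshape(-1,2)
E
python3 - <<'E'
from h import *
for c in ["scene","side"]:
    f=viewer.grab_frame(c); cv2.imwrite(f"pics/{c}0.png",f["frame"][...,::-1])
    K,R,t=cam(f); print(c,"campos",-R.T@t)
    for n in ["pan","cap1","cap2","cap3","beaker","bottle","meter"]:
        for r in viewer.trace(n,c)[:4]:
            m=np.argwhere(r["mask"])[:,::-1]
            b=r["bbox"]; print(n,round(r["confidence"],2),b,m.mean(0).round(1),ray(f,m.mean(0),0.01).round(3))
print(manip.observe())
E
```

```text
pics
scene campos [1.10125309 0.10922827 0.87723616]
pan 0.58 [160.0, 133.8, 57.1, 66.1] [188.2 166.9] [ 0.537 -0.299  0.01 ]
cap1 0.61 [285.7, 177.5, 16.1, 12.0] [293.3 184.6] [ 0.558 -0.017  0.01 ]
cap1 0.58 [339.3, 152.7, 20.1, 16.4] [347.8 164.4] [0.478 0.116 0.01 ]
cap1 0.46 [379.4, 188.8, 18.2, 16.6] [387.1 196.1] [0.564 0.222 0.01 ]
cap2 0.61 [285.7, 177.5, 16.1, 12.0] [293.3 184.6] [ 0.558 -0.017  0.01 ]
cap2 0.58 [339.3, 152.7, 20.1, 16.4] [347.8 164.4] [0.478 0.116 0.01 ]
cap2 0.46 [379.4, 188.8, 18.2, 16.6] [387.1 196.1] [0.564 0.222 0.01 ]
cap3 0.61 [285.7, 177.5, 16.1, 12.0] [293.3 184.6] [ 0.558 -0.017  0.01 ]
cap3 0.58 [339.3, 152.7, 20.1, 16.4] [347.8 164.4] [0.478 0.116 0.01 ]
cap3 0.46 [379.4, 188.8, 18.2, 16.6] [387.1 196.1] [0.564 0.222 0.01 ]
beaker 0.86 [369.9, 218.2, 27.4, 33.8] [380.5 232.3] [0.667 0.21  0.01 ]
bottle 0.93 [309.5, 213.7, 25.7, 31.4] [323.9 232.6] [0.684 0.076 0.01 ]
meter 0.68 [446.5, 161.9, 36.0, 56.7] [464.2 189.5] [0.52  0.417 0.01 ]
side campos [0.21393898 0.48433684 0.63470802]
pan 0.9 [382.7, 121.0, 74.7, 56.4] [419.2 146.9] [ 0.533 -0.2
[... 1011 characters left out ...]
515 0.419 0.01 ]
{'clock': 0.8, 'joints': array([-1.45309440e+00,  2.45061273e-01,  1.55781158e+00,  2.84436431e-05,
        1.33870445e+00, -1.74103187e-01]), 'joint_vel': array([ 5.06170654e-04, -1.23772525e-03, -6.58059542e-06, -1.93271838e-03,
       -8.57866085e-04, -6.48091527e-04]), 'effort': array([ 2.23608140e-04, -4.29480028e+01, -3.26409030e+01, -1.85843492e-04,
        4.70957420e-04, -1.07315211e-05]), 'tcp_pos': array([ 0.18700437, -0.62252626,  0.23130881]), 'ee_rot': array([-3.14156805e+00, -1.99188834e-05, -1.27899776e+00]), 'ft_force': array([-0.36947065, -0.24835286, -0.78295525]), 'ft_torque': array([ 0.02052613, -0.02419422,  0.0138619 ]), 'opening': 0.08542677358571489}
```

```bash
python3 - <<'E'
import cv2
a=cv2.imread("pics/scene0.png")[110:280,130:510]; b=cv2.imread("pics/side0.png")[100:400,150:480]
cv2.imwrite("pics/a.png",cv2.resize(a,None,fx=2.1,fy=2.1,interpolation=2)); cv2.imwrite("pics/b.png",cv2.resize(b,None,fx=2,fy=2,interpolation=2))
E
```

```text
(no output)
```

View pics/a.png

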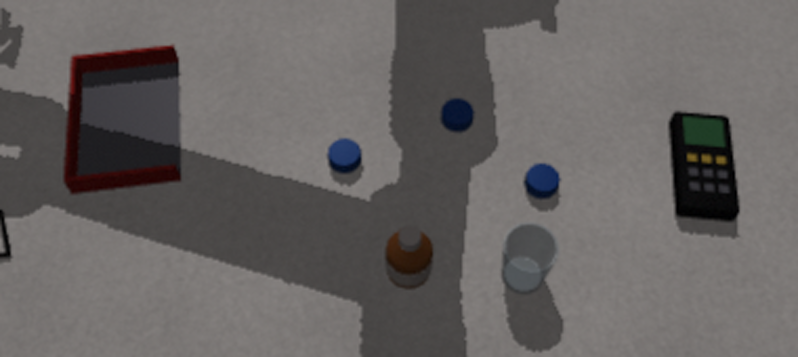

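View pics/b.png

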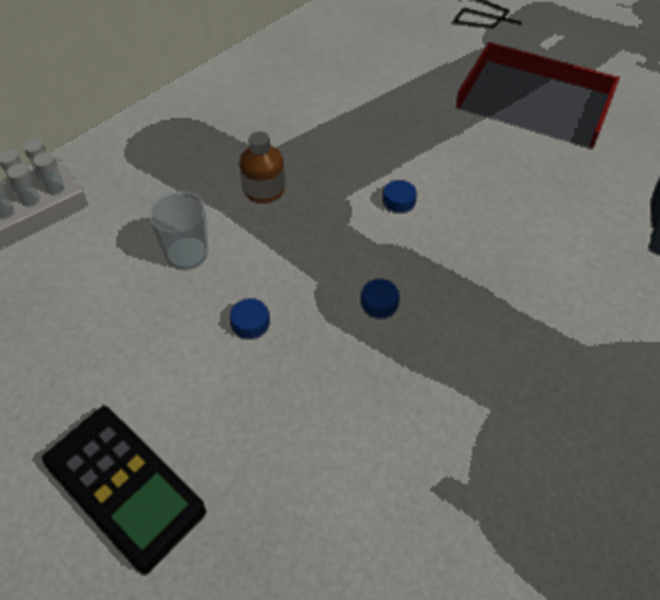

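The scene shows all three caps clear of each other: scene crop at (345,155), (457,114) and (542,180). The pan mouth faces them, and the bottle and beaker stand on the +x side. Next I'll fit the pan pose and get the obstacle bases.

```bash
python3 - <<'E'
from h import *
from scipy.optimize import minimize
F={};M={}
for c in ["scene","side"]:
    F[c]=viewer.grab_frame(c); 
    hsv=cv2.cvtColor(F[c]["frame"],cv2.COLOR_RGB2HSV); r=viewer.trace("pan",c)[0]; M[c]=r["mask"].astype(np.uint8)
    for n in ["beaker","bottle"]:
        b=viewer.trace(n,c)[0]["bbox"]; print(c,n,ray(F[c],(b[0]+b[2]/2,b[1]+b[3]-5),0).round(3))
def boxes():
    for x0,x1,y0,y1,h in [(-65,65,-95,95,.5),(59,65,-95,95,30),(-65,65,-95,-89,30),(-65,65,89,95,30)]:
        yield np.array([[x,y,z] for x in(x0,x1) for y in(y0,y1) for z in(0,h)])/1000
S=4
def sil(c,p):
    R=np.array([[np.cos(p[2]),-np.sin(p[2]),0],[np.sin(p[2]),np.cos(p[2]),0],[0,0,1]])
    m=np.zeros((400*S,640*S),np.uint8)
    for b in boxes():
        q=proj(F[c],b@R.T+[p[0],p[1],0]); cv2.fillConvexPoly(m,cv2.convexHull(((q+.5)*S-.5).round().astype(np.int32)),1)
    return m
B={c:cv2.resize(M[c],None,fx=S,fy=S,interpolation=0) for c in M}
def cost(p,cs=("scene","side")): 
    return sum(1-(s&B[c]).sum()/(s|B[c]).sum() for c in cs for s in [sil(c,p)])
for cs in (("scene","side"),("scene",),("side",)):
    best=min((minimize(cost,[.535,-.3,np.radians(a)],args=(cs,),method="Nelder-Mead",options=dict(initial_simplex=[[.535,-.3,np.radians(a)],[.545,-.3,np.radians(a)],[.535,-.29,np.radians(a)],[.535,-.3,np.radians(a+6)]])) for a in(-105,-90,-75)),key=lambda r:r.fun)
    print(cs,best.x[:2].round(4),np.degrees(best.x[2]).round(1),best.fun)
    if len(cs)==2:p=best.x
o=[]
for c in F:
    im=F[c]["frame"][...,::-1].copy(); im=cv2.resize(im,None,fx=S,fy=S,interpolation=2)
    k=cv2.findContours(sil(c,p),0,2)[0]; cv2.drawContours(im,k,-1,(0,255,0),1)
    x,y,w,h=cv2.boundingRect(k[0]); o.append(cv2.resize(im[y-30:y+h+30,x-30:x+w+30],(390,380)))
cv2.imwrite("pics/fit.png",np.hstack(o))
for b in[(.557,-.015),(.477,.116),(.563,.224)]:pass
E
```

```text
scene beaker [0.696 0.221 0.   ]
scene bottle [0.704 0.079 0.   ]
side beaker [0.684 0.22  0.   ]
side bottle [0.679 0.087 0.   ]
('scene', 'side') [ 0.5351 -0.2964] -74.4 0.07198715897639951
('scene',) [ 0.5356 -0.2967] -74.6 0.0300656808682519
('side',) [ 0.5339 -0.2954] -74.7 0.03717403790924756
```

View pics/fit.png

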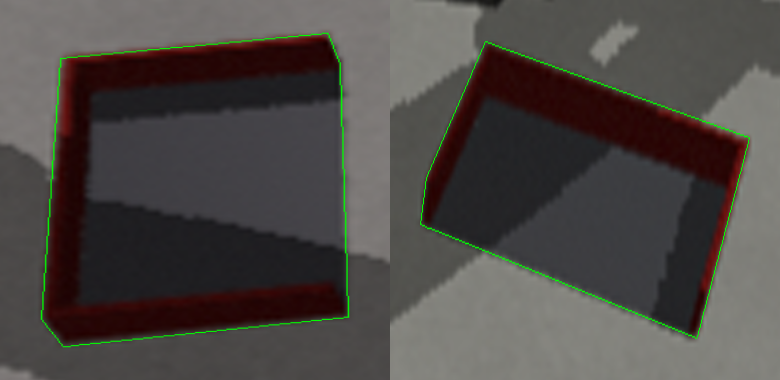

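The pan fit is tight: (0.535, -0.296), yaw -74.5°, and both cameras agree. I'll push with the fingers about 25 mm apart across the push direction, so they cradle the cap. First cap now.

```bash
cat >> h.py <<'E'
P=np.array([.535,-.2963]); YAW=np.radians(-74.5)
Rp=np.array([[np.cos(YAW),-np.sin(YAW)],[np.sin(YAW),np.cos(YAW)]])
def caps():
    out=[]
    for c in ["scene","side"]:
        f=viewer.grab_frame(c)
        for r in viewer.trace("cap1",c):
            if r["confidence"]<.3: continue
            p=ray(f,np.argwhere(r["mask"])[:,::-1].mean(0),.01)[:2]; q=Rp.T@(p-P)*1000
            print(c,round(r["confidence"],2),p.round(3),"pan mm",q.round(0),r["bbox"])
def push(cap,slot,off=.0266,z=.006):
    cap=np.array(cap); tgt=P+Rp@np.array(slot); d=tgt-cap; d/=np.linalg.norm(d)
    ori=[np.pi,0,np.arctan2(d[0],-d[1])]
    s=cap-d*(off+.022); e=tgt-d*off
    manip.goto([*s,.13],ori); manip.move_straight([*s,z],vel=.12)
    print("tcp",manip.observe()["tcp_pos"],manip.observe()["opening"])
    manip.move_straight([*(cap-d*off),z],vel=.05)
    manip.move_straight([*e,z],vel=.1); manip.pause(.1)
    o=manip.observe(); print("end",o["tcp_pos"],o["ft_force"])
    b=e-d*.03
    manip.move_straight([*b,z],vel=.08); manip.move_straight([*b,.13],vel=.2)
    print("clock",manip.observe()["clock"])
E
python3 - <<'E'
from h import *
manip.command_gripper(.025)
push((.557,-.015),(.025,.048))
caps()
f=viewer.grab_frame("wrist");g=viewer.grab_frame("scene")
cv2.imwrite("pics/p1.png",np.hstack([cv2.resize(f["frame"],(400,250)),cv2.resize(g["frame"][110:280,130:402],(400,250))])[...,::-1])
E
```

```text
tcp [0.5526622  0.03324664 0.00685651] 0.02517844920441682
end [ 0.58514984 -0.28095617  0.00601592] [-0.40345835  0.60966797  0.05544757]
clock 10.7417
scene 0.79 [ 0.588 -0.308] pan mm [26. 48.] [169.2, 178.6, 20.5, 10.4]
scene 0.6 [0.563 0.223] pan mm [-493.  166.] [379.9, 189.8, 18.7, 14.5]
scene 0.45 [0.479 0.115] pan mm [-411.   56.] [341.5, 153.0, 13.9, 16.4]
side 0.88 [0.561 0.226] pan mm [-496.  165.] [269.2, 249.9, 17.1, 21.2]
side 0.87 [0.476 0.116] pan mm [-413.   54.] [328.7, 240.7, 22.1, 16.8]
side 0.54 [ 0.587 -0.307] pan mm [25. 48.] [395.2, 129.9, 15.6, 12.5]
```

View pics/p1.png

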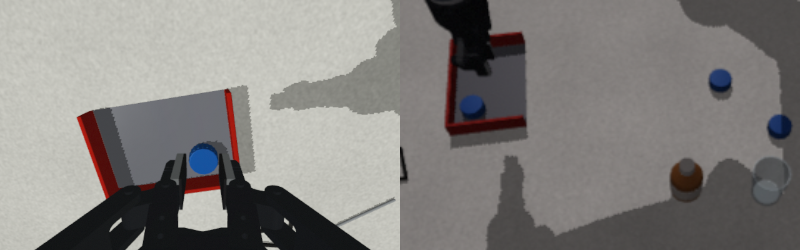

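The first cap is exactly in its slot: wrist view at (203,158), inside the pan. It measures (25, 48) mm in the pan frame. Now the other two.

```bash
python3 - <<'E'
from h import *
push((.477,.116),(.025,-.048))
caps()
push((.562,.2245),(-.008,0))
manip.goto([.40,-.05,.3],[np.pi,0,0])
caps()
for n in["beaker","bottle","meter"]:
    for c in["scene","side"]:
        r=viewer.trace(n,c)[:1]; print(n,c,[x["bbox"] for x in r])
f=viewer.grab_frame("side");g=viewer.grab_frame("scene")
cv2.imwrite("pics/p2.png",np.hstack([cv2.resize(f["frame"][100:400,150:480],(400,364)),cv2.resize(g["frame"][100:282,130:330],(400,364))])[...,::-1])
print(manip.observe()["clock"])
E
```

```text
tcp [0.47576682 0.16462567 0.00674917] 0.024834240315305636
end [ 0.49434477 -0.3065596   0.00599633] [ 0.35073722  0.29543235 -0.35752476]
clock 20.4417
scene 0.71 [0.563 0.222] pan mm [-492.  166.] [381.3, 189.9, 15.4, 15.8]
scene 0.61 [ 0.495 -0.335] pan mm [ 27. -49.] [172.2, 139.7, 15.0, 18.7]
scene 0.56 [ 0.588 -0.31 ] pan mm [27. 48.] [169.0, 173.5, 19.0, 15.3]
side 0.74 [ 0.495 -0.333] pan mm [ 24. -48.] [429.4, 140.5, 16.6, 11.2]
side 0.62 [0.562 0.226] pan mm [-496.  165.] [263.4, 251.4, 20.8, 17.1]
side 0.55 [ 0.587 -0.307] pan mm [24. 47.] [396.9, 131.7, 15.6, 12.1]
tcp [0.56562506 0.2732934  0.0070511 ] 0.025052149935367723
end [ 0.53437132 -0.26196173  0.00600352] [-0.17893807  0.39650675 -0.17682132]
clock 31.1
scene 0.78 [ 0.533 -0.29 ] pan mm [-6.  0.] [186.3, 159.6, 16.3, 15.6]
scene 0.74 [ 0.589 -0.309] pan mm [27. 49.] [168.0, 175.6, 19.9, 13.9]
scene 0.74 [ 0.495 -0.335] pan mm [ 27. -49.] [173.8, 142.3, 15.7, 13.8]
side 0.65 [ 0.587 -0.307] pan mm [24. 47.] [400.5, 129.4, 12.0, 14.4]
side 0.61 [ 0.494 -0.334] pan mm [ 25. -49.] [429.2, 141.0, 17.2, 8.7]
side 0.47 [ 0.532 -0.289] pan mm [-8. -1.] [411.3, 142.2, 14.0, 12.9]
beaker scene [[370.4, 217.8, 27.7, 31.8]]
beaker side [[226.0, 195.9, 25.9, 36.4]]
bottle scene [[313.3, 214.8, 22.0, 33.1]]
bottle side [[271.3, 168.5, 21.9, 33.8]]
meter scene [[447.5, 164.8, 35.2, 51.1]]
meter side [[171.7, 302.0, 82.7, 86.0]]
32.8
```

View pics/p2.png

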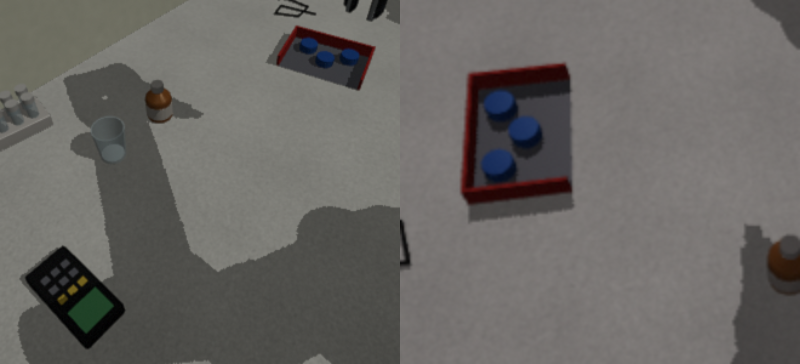

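All three caps lie flat inside the pan: right panel at (500,105), (524,130) and (497,165). The beaker, bottle and meter haven't moved, so I'm handing in.

```bash
python3 -c "
from h import *
print(manip.hand_in())"
```

```text
the job is handed in; nothing more can be done
None
```

All three caps are in the pan, and the job is handed in. I pushed them one at a time along the bench, cradled between the two fingertips about 25 mm apart, and never lifted one.

- **Caps:** in the last check, both cameras put the cap centres at about (25, 48), (25, -49) and (-7, 0) mm in the pan's frame. Each cap is flat, at least 13 mm from any wall and at least 35 mm inside the mouth.
- **Other objects:** the beaker, bottle and meter showed no movement beyond the few pixels of detector noise in both cameras.
- **Time and force:** the clock stood at about 33 s just before hand-in. Wrist force, read only at the end of each push, was under 1 N.

No check failed; the two cameras agreed to within about 3 mm.

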